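# File the green binder in the sprung desk rack

## Task

Put the small green ring binder into the sprung desk rack: press the rack's orange sprung plate back with the binder, lower the binder into the gap in front of the grey lip and let go, so that it stands upright on the rack's base, lined up with the rack and held between plate and lip. Leave the red and the blue binder standing where they are.

Things in the scene. Friction and masses are not known exactly. Their poses are not given: they have to be found in the camera images.
- binder_green: Green ring binder standing on the desk: rigid, 130 mm deep (its x), 42 mm thick (y), 150 mm tall (z), about 0.25 kg. Origin: centre of its underside. Spine with white label on its -x face. Grip it from above across its thickness, near the top edge, so that the fingers stay above the orange plate.
- rack: Sprung rack, fixed to the desk. Origin: at desk height under the middle of the binder's place; x along the binder's depth, y across its thickness. Grey base, top 12 mm above the desk, x -75..75, y -205..40 mm. Grey lip on the +y side: inner face y = 21 mm, 10 mm thick, top at 30 mm. Bracket and spring barrels y -200..-100 mm, to 60 mm. Seated, the binder's origin is 12 mm above this origin, x axes in line.
- follower (a joint): Travel (m) of the rack's upright orange plate towards rack -y: 120 mm wide, 8 mm thick, 14 to 95 mm above the desk. At 0 its face is at rack y = 6 mm, 15 mm from the lip; it goes back 65 mm, against 3 N rising to 4.3 N, and springs back when let go. A binder held with its underside 35 to 60 mm above the desk passes over the lip and can press it back.
- binder_red: Red ring binder of the same size, shape and axes, a bystander standing on the desk; it must stay where it is.
- binder_blue: Blue ring binder of the same size, shape and axes, a bystander standing on the desk; it must stay where it is.

How it is judged:
By the outcome, as a careful person would: the job done as asked, in the order asked, and still so for the second after the job is handed in, with the robot touching nothing.
It also fails if it takes over 45 s, if anything falls off the work surface, if the arm or the gripper's body presses on something with over 40 N, if the wrist force passes 120 N, or if a joint passes its speed limit or range.

## Robot

A 6-joint arm with a two-finger parallel gripper is mounted at the origin on the work surface. World frame = base frame: x ahead of the robot, y to its left, z up, the work surface at z = 0. Lengths are in m, angles in rad, forces in N, time in s.
With the tool pointing down it reaches from about 0.275 to 0.725 m from the base axis. Payload 5.6 kg.
Tool frame: the origin (TCP) lies at the very end of the fingers, on their centre line; the grasp point (between the pads) lies 19 mm behind it; x points along the fingers, y is the direction in which the jaws open and shut, and the axes are right-handed (so a half turn about x gives the same grasp; the last joint's range is limited). The gripper opens to 85 mm and grips with 20 to 120 N. Pads are 22 mm wide; open, the fingers measure 114 mm over their backs; the gripper's body (76 mm by 85 mm) begins 54 mm behind the grasp point. The pads swing forward as they close: fully open they stand 13 mm farther back than shut.
Start: joints at [-0.854, 0.255, 0.108, 0, -1.424, -0.285], TCP at [0.23, -0.5, 0.2] pointing down, gripper open.
Joint ranges: [-2.95, 2.95], [-1.21, 1.97], [-1.09, 1.5], [-2.87, 1.71], [-2.94, -0.07], [-3.05, 3.05]. Speed limits (rad/s): [2.57, 2.57, 3.14, 3.14, 3.14, 3.14].

## Interface

Orientations are given as a unit quaternion [w, x, y, z].
In Python, from station import arm gives the robot as it stands.
- The arm moves only by the tool drive_tool, never from a script. Its argument "targets" is a list of rows, each a list of 7 numbers: the shift along the tool's x, y, z in mm, then the turn, a rotation vector about the tool's x, y, z in rad, then the opening, from 0 (shut) to 1 (fully open). A call has 1 to 12 rows; each row shifts and turns the pose as measured when the row begins, along the tool's axes as they then stand; what a row does not reach is not made up. A row lasts 1/12 s, in which the tool goes at most 41.7 mm and 7.16 degrees, less where a joint would pass 70% of its speed; a pose out of reach is approached as far as the arm can. A call with a gripper value outside its range is refused whole. The fingers move at their own pace and stop on an object; "squeeze" is the grip in N (left out, the last holds). Time passes only in rows, so rows that do not move let the fingers close. It gives the time, the measured TCP pose, the force and the opening at its end, in the units of the state.
- arm.observe(): the state, without advancing time (a new reading comes with each control period).
- arm.get_image(name): name is "side" or "top" or "wrist"; returns a dict with "color" (400x640x3 uint8, red, green, blue), "fx", "fy", "cx", "cy" (pixels), "rvec" (rotation vector, rad) and "tvec" (3), from world to camera coordinates, as OpenCV has them; the wrist camera has in their place "tool_from_camera" (4x4, takes a point from camera to tool coordinates, whose origin is the TCP and whose axes are the tool frame's). Camera axes: x right, y down, z forward; pixel columns grow to the right and rows downward; lengths in m; the calibration is good to about 2 mm. A picture is of the moment at which its call begins: read the wrist's pose just before it. There is no depth.
- arm.finish_job(): hands the job in, once; it reports no verdict.
The state is a dict: "time_s": time; "joints": joint angles; "joint_velocities": joint speeds; "joint_efforts": joint torques, N m; "ee_pos": TCP position; "orientation": TCP orientation; "contact_force": force on the tool from outside, world axes, zero at the start; "ft_torque": the same for the moment, N m; "gripper_width": finger opening in m.
Only numpy, scipy, OpenCV 4.12 (cv2) and the standard library are available. Lean on these libraries where they do the work, as an engineer would, in place of code of your own. Each camera call takes 0.05 s, during which the arm holds its last target. There are 200 camera calls.

## Working session

There is one attempt and no reset: what is moved stays moved. The work goes in short steps, Python scripts to look and compute and a tool call to move; the robot and the scene stay as the last step left them, time stands still between calls to the robot, and variables do not carry over. Pictures are saved under pics/ and viewed, on a budget of 10 in all, crops included, one or two more only if the job needs it, and the job is handed in when it is done.

Besides the shell and the picture viewer there is one more tool, called after "Request:" as name(argument=value, ...) on one line, values as JSON. drive_tool: Moves the arm, as the interface text tells. Its arguments: {"type":"object","properties":{"targets":{"type":"array"},"squeeze":{"type":"number"}},"required":["targets"]}

```bash
mkdir -p pics; cat > h.py <<'E'
import numpy as np,cv2,pickle
from station import arm
from scipy.spatial.transform import Rotation as R
def st():
    s=arm.observe(); q=s["orientation"]; return s,np.array(s["ee_pos"]),R.from_quat([q[1],q[2],q[3],q[0]]).as_matrix()
def snap(n,f):
    s,p,M=st(); d=arm.get_image(n); cv2.imwrite(f"pics/{f}.png",d["color"][:,:,::-1]); d["p"]=p;d["M"]=M; pickle.dump(d,open(f"pics/{f}.pkl","wb")); return d
def cam(d):
    K=np.array([[d["fx"],0,d["cx"]],[0,d["fy"],d["cy"]],[0,0,1]])
    if "rvec" in d:
        Rw=cv2.Rodrigues(np.array(d["rvec"],float))[0]; t=np.array(d["tvec"],float).ravel()
    else:
        T=np.array(d["tool_from_camera"]); A=d["M"]@T[:3,:3]; c=d["M"]@T[:3,3]+d["p"]; Rw=A.T; t=-A.T@c
    return K,Rw,t
def load(f): return pickle.load(open(f"pics/{f}.pkl","rb"))
def back(d,u,v,z):
    K,Rw,t=cam(d); r=Rw.T@np.linalg.inv(K)@np.array([u,v,1.]); c=-Rw.T@t; return c+r*(z-c[2])/r[2]
def proj(d,P):
    K,Rw,t=cam(d); q=(np.atleast_2d(P)@Rw.T+t)@K.T; return q[:,:2]/q[:,2:]
E
python3 - <<'E'
from h import *
for n in("top","side"):
    d=snap(n,n+"0"); K,Rw,t=cam(d); print(n,K[0,0],-Rw.T@t)
s,p,M=st(); print(s,M)
a=cv2.imread("pics/top0.png");b=cv2.imread("pics/side0.png")
cv2.imwrite("pics/both.png",np.vstack([cv2.resize(a,(480,300)),cv2.resize(b,(480,300))]))
E
```

```text
top 456.33690053950664 [ 0.44310796 -0.05657728  1.09916366]
side 486.27682833586596 [-0.15096483  0.71265917  0.69331583]
{'time_s': 0.1, 'joints': array([-8.54369905e-01,  2.55654642e-01,  1.07133405e-01, -4.02741599e-04,
       -1.42388511e+00, -2.84599742e-01]), 'joint_velocities': array([ 0.00046527, -0.00115445,  0.00245733,  0.00206117,  0.00090164,
        0.00036604]), 'joint_efforts': array([-3.91828173e-03, -3.87605667e+01,  2.38472164e+01,  5.37809819e+00,
       -3.86651256e-03,  4.02792892e-06]), 'ee_pos': array([ 0.23002891, -0.49904704,  0.19890652]), 'orientation': array([ 0.69054322, -0.1509028 ,  0.69084241,  0.15203678]), 'contact_force': array([-0.31835205, -0.26908072, -0.09412644]), 'ft_torque': array([ 0.00759723, -0.02205662,  0.02199828]), 'gripper_width': 0.08528093178556538} [[-7.56824536e-04 -4.18476033e-01  9.08227525e-01]
 [ 1.47582926e-03  9.08226329e-01  4.18476711e-01]
 [-9.99998625e-01  1.65710220e-03 -6.97687953e-05]]
```

View pics/top0.png

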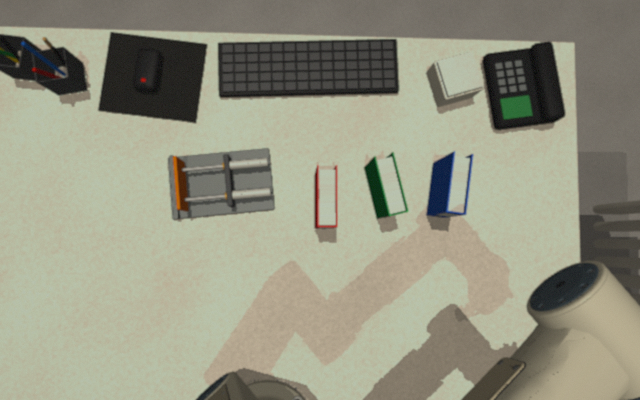

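View pics/side0.png

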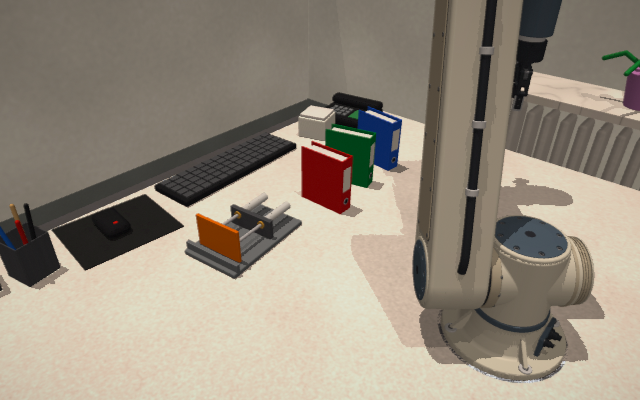

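The top view shows the rack at about (168-274, 150-219), with the plate and lip at its left end. Red is at (326,196), green at (386,185) and blue at (450,184). I'll enlarge this.

```bash
python3 - <<'E'
from h import *
a=cv2.imread("pics/top0.png")
A=cv2.resize(a[140:235,155:285],None,fx=6,fy=6,interpolation=cv2.INTER_CUBIC)[:, :780]
cv2.imwrite("pics/c1.png",A[:570])
B=cv2.resize(a[140:240,305:485],None,fx=4.4,fy=4.4,interpolation=cv2.INTER_CUBIC)
cv2.imwrite("pics/c2.png",B)
d=load("top0")
for u,v in((0,0),(640,0),(0,400),(386,185)): print(back(d,u,v,0))
E
```

```text
[1.00987987 0.68311308 0.        ]
[ 1.06005343 -0.91888033  0.        ]
[0.05308273 0.61605622 0.        ]
[ 0.57294547 -0.2751227   0.        ]
```

View pics/c1.png

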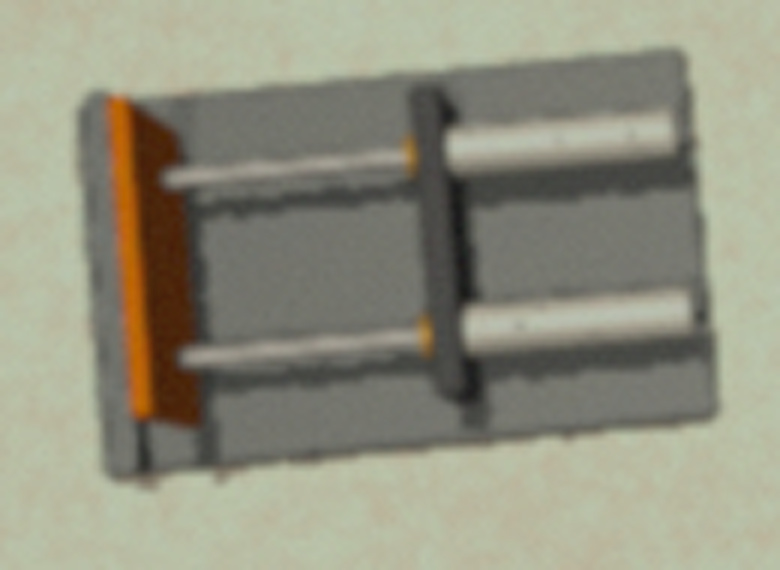

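View pics/c2.png

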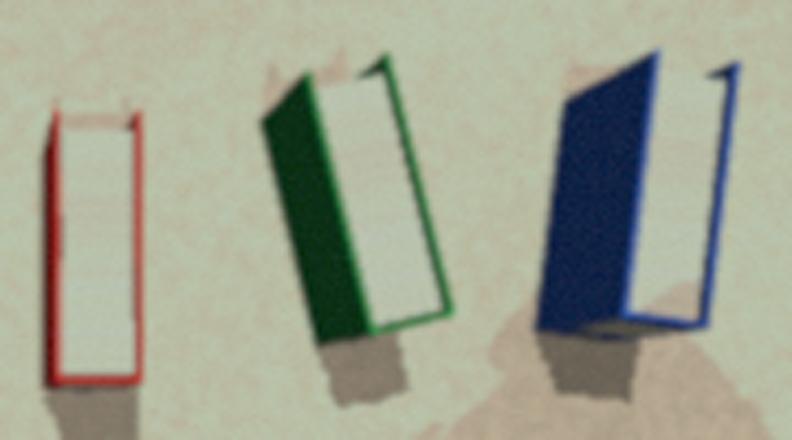

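Crop 1 shows the base corners at crop pixels (686,50), (716,418), (110,480) and (82,94). The plate's top edge runs from (109,97) to (135,418) at the front. Crop 2 shows green's top corners at (310,73), (387,53), (452,313) and (370,335). Both spines face -x (image bottom). Next I'll fit the poses.

```bash
cat > fit.py <<'E'
from h import *
from scipy.optimize import least_squares
def fit(d,P,uv,x0):
    P=np.array(P,float)/1000
    def W(q):
        c,s=np.cos(q[2]),np.sin(q[2]); return np.c_[q[0]+c*P[:,0]-s*P[:,1],q[1]+s*P[:,0]+c*P[:,1],P[:,2]]
    r=least_squares(lambda q:(proj(d,W(q))-uv).ravel(),x0); return r.x,np.round(r.fun.reshape(-1,2),1).tolist()
E
python3 - <<'E'
from fit import *
d=load("top0")
def px(c,f,o): return (np.array(c)+.5)/f-.5+np.array(o)
print(fit(d,[(75,-205,12),(-75,-205,12),(-75,40,12),(75,40,12),(60,6,95),(-60,6,95),(60,-2,95),(-60,-2,95)],
 px([(686,50),(716,418),(110,480),(82,94),(109,97),(135,418),(127,97),(153,418)],6,(155,140)),[.6,.15,0]))
top=[(65,21,150),(65,-21,150),(-65,-21,150),(-65,21,150)]
print(fit(d,top+[(65,21,0),(-65,21,0)],px([(310,73),(387,53),(452,313),(370,335),(263,122),(320,342)],4.4,(305,140)),[.57,-.2,0]))
print(fit(d,top,px([(55,112),(140,112),(140,384),(53,384)],4.4,(305,140)),[.57,-.1,0]))
print(fit(d,top,px([(658,52),(740,65),(707,327),(625,318)],4.4,(305,140)),[.57,-.3,0]))
E
```

```text
(array([0.55769571, 0.20473579, 0.1145442 ]), [[0.5, -0.3], [1.0, 0.3], [-1.1, -0.5], [-1.0, 1.5], [-0.0, -0.3], [-0.4, 0.2], [0.6, -0.6], [0.3, -0.2]])
(array([ 0.5589944 , -0.25643237,  0.24952453]), [[-0.8, -0.5], [0.9, -0.3], [1.1, 0.4], [0.3, -0.0], [-0.8, -0.7], [-1.1, 1.2]])
(array([ 0.52963899, -0.12096669,  0.01400807]), [[-0.3, -0.2], [0.3, 0.0], [0.2, 0.1], [-0.2, -0.0]])
(array([ 0.56356369, -0.40125111, -0.1276592 ]), [[-0.5, -0.3], [0.4, -0.3], [0.6, 0.8], [-0.5, -0.2]])
```

Request:
drive_tool(targets=[[-25,0,0,0.091,0,0,1],[-25,0,0,0.091,0,0,1],[0,15,37,0,0,0,1],[0,15,37,0,0,0,1],[0,15,37,0,0,0,1],[0,15,37,0,0,0,1],[0,15,37,0,0,0,1],[0,15,37,0,0,0,1],[0,15,37,0,0,0,1],[0,15,37,0,0,0,1],[0,15,37,0,0,0,1],[0,0,0,0,0,0,1]], squeeze=80)

```text
time_s: 1.1
ee_pos: [0.5298, -0.2782, 0.2437]
orientation: [0.699, -0.077, 0.706, 0.086]
contact_force: [-0.9, -2.3, -1.2]
gripper_width: 0.0856
```

```bash
cat > go.py <<'E'
from h import *
import sys
# usage: go x y z yaw -> tool shift mm and remaining yaw (about tool x); axes after turn
x,y,z,w=map(float,sys.argv[1:5]); s,p,M=st()
D=R.from_euler("z",w).as_matrix()@np.array([[0,0,1],[0,1,0],[-1,0,0.]])
print("t",round(s["time_s"],2),"p",np.round(p,4),"yaw",round(np.arctan2(M[1,2],M[0,2]),4),"w",round(s["gripper_width"],4),"F",np.round(s["contact_force"],1))
print("shift now-axes",np.round(1000*M.T@(np.array([x,y,z])-p),1),"target-axes",np.round(1000*D.T@(np.array([x,y,z])-p),1),"turn",np.round(R.from_matrix(M.T@D).as_rotvec(),4),"j",np.round(s["joints"],2))
E
python3 go.py .559 -.256 .25 .25; python3 -c "
from h import *
snap('wrist','w1')"
```

```text
t 1.1 p [ 0.5298 -0.2782  0.2437] yaw 0.2312 w 0.0856 F [-0.9 -2.3 -1.2]
shift now-axes [-6.3 15.  33.4] target-axes [-6.3 14.3 33.8] turn [-0.0189 -0.0073 -0.0146] j [-0.23  0.36  0.37 -0.01 -1.59 -1.11]
```

View pics/w1.png

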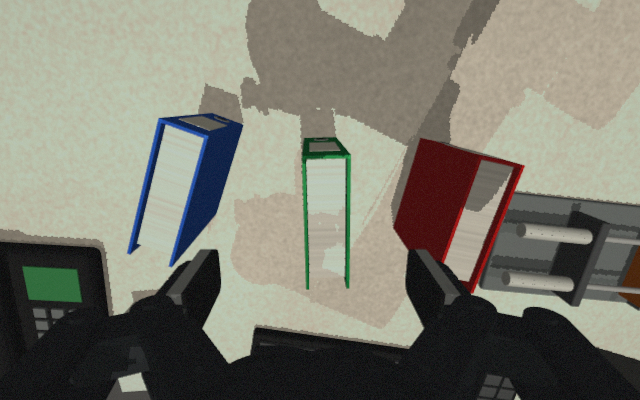

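The wrist view shows green's top corners at about (303,157), (350,157), (307,289) and (348,289). Red and blue are clear on both sides.

```bash
python3 - <<'E'
from fit import *
d=load("w1")
top=[(-65,-21,150),(-65,21,150),(65,-21,150),(65,21,150)]
q,r=fit(d,top,np.array([(303,157),(350,157),(307,289),(348,289)]),[.56,-.25,.25]);print(q,r)
E
python3 go.py .559 -.256 .115 .25
```

```text
[ 0.5600435  -0.25554133  0.24807999] [[-1.0, -0.3], [1.3, -1.3], [-1.4, 1.6], [1.1, 0.6]]
t 1.15 p [ 0.528  -0.2797  0.2441] yaw 0.2305 w 0.0853 F [-1.   0.3  0.8]
shift now-axes [129.   14.2  36.7] target-axes [129.1  15.3  35.9] turn [-0.0195 -0.0081 -0.014 ] j [-0.23  0.36  0.37 -0.01 -1.59 -1.11]
```

The two fits agree. Moving over green.

Request:
drive_tool(targets=[[0,8,18,-0.02,-0.008,-0.014,1],[0,7,18,0,0,0,1],[0,0,0,0,0,0,1]])

```text
time_s: 1.4
ee_pos: [0.5593, -0.2563, 0.2428]
orientation: [0.701, -0.089, 0.703, 0.089]
contact_force: [0.5, 0.5, -1.2]
gripper_width: 0.0851
```

```bash
python3 go.py .5595 -.256 .115 .249
```

```text
t 1.4 p [ 0.5593 -0.2563  0.2428] yaw 0.2512 w 0.0851 F [ 0.5  0.5 -1.2]
shift now-axes [127.8   0.2   0.6] target-axes [127.8   0.2   0.3] turn [ 0.0022 -0.0027 -0.0004] j [-0.18  0.39  0.4   0.   -1.59 -1.14]
```

Request:
drive_tool(targets=[[30,0,0,0,0,0,1],[30,0,0,0,0,0,1],[30,0,0,0,0,0,1],[25,0,0,0,0,0,1],[10,0,0,0,0,0,1],[0,0,0,0,0,0,1]])

```text
time_s: 1.9
ee_pos: [0.5552, -0.261, 0.1142]
orientation: [0.701, -0.088, 0.702, 0.087]
contact_force: [-0.1, -0.4, -0.1]
gripper_width: 0.0855
```

```bash
python3 go.py .5595 -.256 .115 .249
```

```text
t 1.9 p [ 0.5552 -0.261   0.1142] yaw 0.2474 w 0.0855 F [-0.1 -0.4 -0.1]
shift now-axes [-0.8  3.7  5.4] target-axes [-0.8  3.7  5.4] turn [-0.0016 -0.0013  0.0018] j [-0.18  0.42  0.12  0.   -1.27 -1.14]
```

Request:
drive_tool(targets=[[0,4,5,0,0,0,1],[0,0,0,0,0,0,1],[0,0,0,0,0,0,0.3],[0,0,0,0,0,0,0.3],[0,0,0,0,0,0,0.3],[0,0,0,0,0,0,0.3],[0,0,0,0,0,0,0.3],[0,0,0,0,0,0,0.3],[0,0,0,0,0,0,0.3],[0,0,0,0,0,0,0.3]], squeeze=80)

```text
time_s: 2.73
ee_pos: [0.5606, -0.2584, 0.1205]
orientation: [0.704, -0.089, 0.699, 0.084]
contact_force: [-0.5, -0.1, 0.1]
gripper_width: 0.0253
```

```bash
python3 go.py .5595 -.256 .115 .249
```

```text
t 2.73 p [ 0.5606 -0.2584  0.1205] yaw 0.2457 w 0.0253 F [-0.5 -0.1  0.1]
shift now-axes [ 5.4  2.6 -0.5] target-axes [ 5.5  2.5 -0.5] turn [-0.0033  0.0057  0.007 ] j [-0.18  0.41  0.13  0.   -1.28 -1.15]
```

The width went to 25 mm, below the binder's 42 mm, so I need to look.

```bash
python3 -c "
from h import *
snap('wrist','w2');snap('top','t2');snap('side','s2')
a=cv2.imread('pics/w2.png');b=cv2.imread('pics/s2.png')[60:260,180:500];t=cv2.imread('pics/t2.png')[100:260,280:536]
cv2.imwrite('pics/m2.png',np.vstack([cv2.resize(a,(400,250)),cv2.resize(b,(400,250))]))
m=np.vstack([a,np.hstack([cv2.resize(b,(320,200)),cv2.resize(t,(320,200))])]);cv2.imwrite('pics/m2.png',m)"
```

```text
(no output)
```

View pics/m2.png

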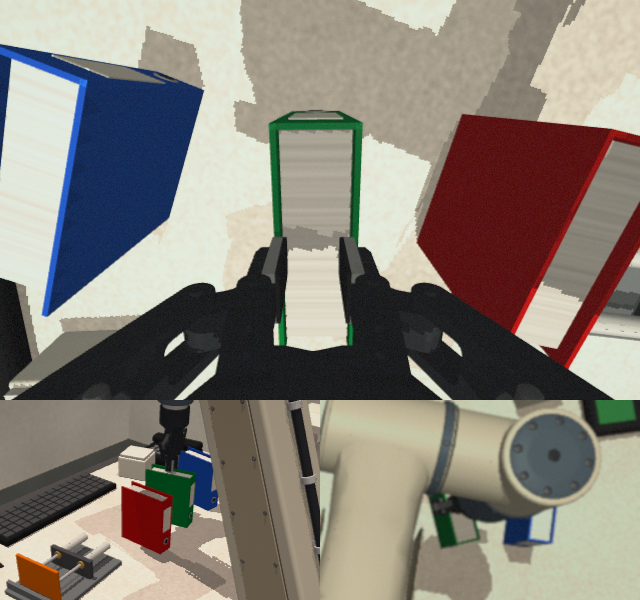

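The pads appear to have closed just over the top of the binder, inside its outline. I'll check the heights.

```bash
python3 - <<'E'
from h import *
from scipy.optimize import least_squares
top=np.array([(-65,-21),(-65,21),(65,-21),(65,21)])/1000
def f(d,P,uv,x0):
    def W(q):
        c,s=np.cos(q[2]),np.sin(q[2]); return np.c_[q[0]+c*P[:,0]-s*P[:,1],q[1]+s*P[:,0]+c*P[:,1],0*P[:,0]+q[3]]
    r=least_squares(lambda q:(proj(d,W(q))-uv).ravel(),x0); return np.round(r.x,4),np.round(r.fun.reshape(-1,2),1).tolist()
d1=load("w1");print(f(d1,top,np.array([(303,157),(350,157),(307,289),(348,289)]),[.56,-.25,.25,.15]))
d2=load("w2");print(f(d2,top[:2],np.array([(270,124),(362,124)]),[.56,-.25,.25,.15]))
d0=load("top0");print(f(d0,np.array([(65,21),(65,-21),(-65,-21),(-65,21)])/1000,(np.array([(310,73),(387,53),(452,313),(370,335)])+.5)/4.4-.5+[305,140],[.56,-.25,.25,.15]))
for d in(d1,d2): print(d["fx"],d["p"],"TCP px",proj(d,d["p"]),"cam",d["M"]@np.array(d["tool_from_camera"])[:3,3]+d["p"])
for z in(.15,.12): print(z,proj(d2,[list(d2["p"][:2]+s*np.array([-.243,.97]))+[z] for s in(-.0127,.0127)]), proj(d2,[(.5595+.969*a-.247*b,-.256+.247*a+.969*b,z) for a,b in top]))
E
```

```text
(array([ 0.5617, -0.2548,  0.2478,  0.1449]), [[-0.5, 0.7], [0.8, -0.2], [-1.0, 0.2], [0.7, -0.8]])
(array([ 0.5602, -0.2558,  0.2455,  0.1459]), [[0.0, 0.0], [0.0, 0.0]])
(array([ 0.5607, -0.2589,  0.2453,  0.134 ]), [[-0.8, 0.0], [0.6, 0.3], [0.3, 0.2], [-0.2, -0.5]])
316.239686873282 [ 0.52982592 -0.27817462  0.24368309] TCP px [[311.35140907 232.39769919]] cam [ 0.45889623 -0.29649121  0.41766849]
316.239686873282 [ 0.5605862  -0.25835163  0.1204618 ] TCP px [[311.27679571 232.3693372 ]] cam [ 0.48679819 -0.2745956   0.29350224]
0.15 [[285.3863501  255.9127744 ]
 [335.81604484 256.0671274 ]] [[268.05837803 123.13612937]
 [362.77857478 122.73849687]
 [278.58989792 359.22134565]
 [353.21658826 359.37777311]]
0.12 [[289.93181548 232.00276128]
 [332.6609137  232.11018081]] [[276.05461754 119.08465253]
 [354.6795516  118.74616627]
 [283.66523349 323.14961022]
 [347.92749928 323.22251423]]
```

```bash
python3 -c "
from h import *
a=cv2.imread('pics/w2.png')[215:365,230:400];b=cv2.imread('pics/s2.png')[80:220,290:410]
cv2.imwrite('pics/m3.png',np.hstack([cv2.resize(a,(425,400),interpolation=2),cv2.resize(b,(343,400),interpolation=2)]))"
```

```text
(no output)
```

View pics/m3.png

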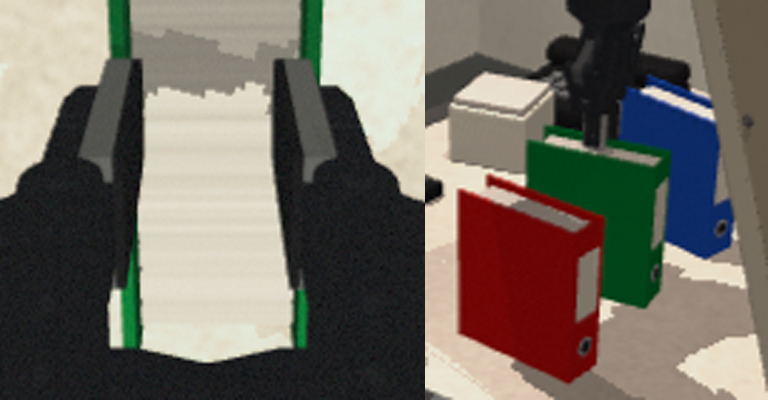

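The fingertips end at the top of the binder, at side pixel (351,132), and don't overlap its near cover. I'll compare with the projected TCP.

```bash
python3 - <<'E'
from h import *
s=load("s2");p=s["p"];print(p)
yd=np.array([-.243,.97,0])
for dz in(0,.01,.02,.03,.04): print(dz,proj(s,[p+yd*.0127+[0,0,dz],p+[0,0,dz]]).round(1).tolist())
P=[(.56+.969*a-.247*b,-.256+.247*a+.969*b,z) for a,b in((.065,.021),(-.065,.021),(-.065,-.021)) for z in(.15,0)]
print(proj(s,P).round(0).tolist())
E
python3 go.py .5595 -.256 .115 .249
```

```text
[ 0.56052415 -0.25832542  0.12033342]
0 [[349.1, 142.5], [351.0, 140.7]]
0.01 [[349.2, 139.1], [351.1, 137.3]]
0.02 [[349.4, 135.7], [351.3, 133.9]]
0.03 [[349.6, 132.3], [351.5, 130.5]]
0.04 [[349.8, 128.8], [351.7, 127.0]]
[[326.0, 129.0], [325.0, 177.0], [371.0, 139.0], [367.0, 188.0], [377.0, 133.0], [373.0, 181.0]]
t 2.88 p [ 0.5605 -0.2583  0.1203] yaw 0.2457 w 0.0255 F [ 0.1 -0.4 -0.2]
shift now-axes [ 5.2  2.5 -0.4] target-axes [ 5.3  2.5 -0.4] turn [-0.0033  0.0054  0.0068] j [-0.18  0.41  0.13  0.   -1.28 -1.15]
```

Pixel gaps at the pads (189 px at 85 mm opening, 53 px at 25 mm) and the side view both put the real fingertips about 30 mm behind the stated TCP. That means the fingers closed just on top of the binder. I'll lift slightly, open, and go about 30 mm deeper while watching the force.

Request:
drive_tool(targets=[[-8,0,0,0,0,0,1],[0,0,0,0,0,0,1],[0,0,0,0,0,0,1],[0,0,0,0,0,0,1],[0,0,0,0,0,0,1],[0,0,0,0,0,0,1],[0,2.5,0,0,0.005,0.007,1],[12,0,0,0,0,0,1],[12,0,0,0,0,0,1],[0,0,0,0,0,0,1]])

```text
time_s: 3.72
ee_pos: [0.5602, -0.2554, 0.1051]
orientation: [0.702, -0.086, 0.701, 0.087]
contact_force: [-0.8, 1.1, -1.5]
gripper_width: 0.0854
```

```bash
python3 go.py .5605 -.256 .085 .248
```

```text
t 3.72 p [ 0.5602 -0.2554  0.1051] yaw 0.2457 w 0.0854 F [-0.8  1.1 -1.5]
shift now-axes [20.1 -0.6  0.1] target-axes [20.1 -0.6  0.1] turn [-0.0023  0.0009 -0.0008] j [-0.18  0.43  0.11 -0.   -1.26 -1.15]
```

Request:
drive_tool(targets=[[10,0,0,0,0,0,1],[10,0,0,0,0,0,1],[0,0,0,0,0,0,1]])

```text
time_s: 3.97
ee_pos: [0.5605, -0.2554, 0.0841]
orientation: [0.702, -0.086, 0.701, 0.087]
contact_force: [0.5, -0.2, -0.0]
gripper_width: 0.0854
```

```bash
python3 go.py .5605 -.256 .085 .248;  python3 -c "
from h import *
snap('wrist','w3');snap('side','s3')
a=cv2.imread('pics/w3.png');b=cv2.imread('pics/s3.png')[80:220,290:410]
cv2.imwrite('pics/m4.png',np.hstack([cv2.resize(a,(512,320)),cv2.resize(b,(274,320),interpolation=2)]))"
```

```text
t 3.97 p [ 0.5605 -0.2554  0.0841] yaw 0.2457 w 0.0854 F [ 0.5 -0.2 -0. ]
shift now-axes [-0.9 -0.6 -0.1] target-axes [-0.9 -0.6 -0.1] turn [-0.0023  0.001  -0.0009] j [-0.17  0.44  0.08 -0.   -1.21 -1.15]
```

View pics/m4.png

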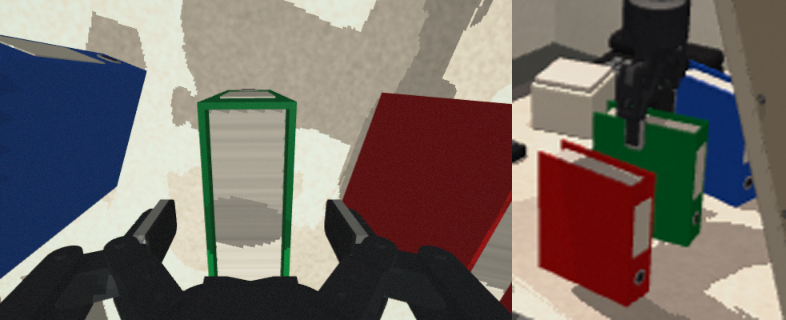

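The fingers now straddle green, centred: pads at 175 and 327, covers at 207 and 291. The tip overlaps the near cover. Closing.

Request:
drive_tool(targets=[[0,0,0,0,0,0,0.3],[0,0,0,0,0,0,0.3],[0,0,0,0,0,0,0.3],[0,0,0,0,0,0,0.3],[0,0,0,0,0,0,0.3],[0,0,0,0,0,0,0.3],[0,0,0,0,0,0,0.3],[0,0,0,0,0,0,0.3]], squeeze=80)

```text
time_s: 4.73
ee_pos: [0.5624, -0.256, 0.0879]
orientation: [0.704, -0.087, 0.7, 0.086]
contact_force: [0.6, -0.6, 0.5]
gripper_width: 0.0407
```

```bash
python3 go.py .5605 -.256 .085 .248
```

```text
t 4.73 p [ 0.5624 -0.256   0.0879] yaw 0.2463 w 0.0407 F [ 0.6 -0.6  0.5]
shift now-axes [ 2.9  0.5 -1.8] target-axes [ 2.9  0.5 -1.8] turn [-0.0017  0.0055  0.0022] j [-0.17  0.44  0.08 -0.   -1.21 -1.15]
```

The grip holds at about 41 mm. Lifting clear of red.

Request:
drive_tool(targets=[[-10,0,0,0,0,0,0.3],[-20,0,0,0,0,0,0.3],[-25,0,0,0,0,0,0.3],[-25,0,0,0,0,0,0.3],[-25,0,0,0,0,0,0.3],[-25,0,0,0,0,0,0.3],[-25,0,0,0,0,0,0.3],[-25,0,0,0,0,0,0.3],[-10,0,0,0,0,0,0.3],[0,0,0,0,0,0,0.3]])

```text
time_s: 5.57
ee_pos: [0.5571, -0.2553, 0.2877]
orientation: [0.701, -0.085, 0.703, 0.087]
contact_force: [1.3, 0.7, -2.5]
gripper_width: 0.0408
```

```bash
python3 go.py .5526 .2494 .275 .1145
```

```text
t 5.57 p [ 0.5571 -0.2553  0.2877] yaw 0.2449 w 0.0408 F [ 1.3  0.7 -2.5]
shift now-axes [ 13.9 490.7 118.1] target-axes [ 12.7 501.9  53.2] turn [ 0.1304 -0.0034 -0.0029] j [-0.18  0.39  0.52 -0.   -1.7  -1.15]
```

Request:
drive_tool(targets=[[0,0,0,0.065,0,0,0.3],[0,0,0,0.065,0,0,0.3],[0,15,2,0,0,0,0.3],[0,28,3,0,0,0,0.3],[0,30,3,0,0,0,0.3],[0,30,3,0,0,0,0.3],[0,30,3,0,0,0,0.3],[0,30,3,0,0,0,0.3],[0,30,3,0,0,0,0.3],[0,30,3,0,0,0,0.3],[0,30,3,0,0,0,0.3],[0,30,3,0,0,0,0.3]])

```text
time_s: 6.57
ee_pos: [0.5495, 0.0361, 0.2795]
orientation: [0.699, -0.033, 0.714, 0.036]
contact_force: [0.5, -0.2, -2.3]
gripper_width: 0.0411
```

```bash
python3 go.py .5526 .2494 .275 .1145
```

```text
t 6.57 p [0.5495 0.0361 0.2795] yaw 0.0974 w 0.0411 F [ 0.5 -0.2 -2.3]
shift now-axes [  5.3 212.   23.9] target-axes [  4.5 211.6  27.4] turn [-0.0171 -0.0203 -0.0061] j [ 0.34  0.27  0.33 -0.01 -1.65 -1.82]
```

Request:
drive_tool(targets=[[0,30,4,-0.017,-0.02,-0.006,0.3],[0,30,4,0,0,0,0.3],[0,30,4,0,0,0,0.3],[0,30,4,0,0,0,0.3],[0,30,4,0,0,0,0.3],[0,30,4,0,0,0,0.3],[0,20,2,0,0,0,0.3],[0,10,1,0,0,0,0.3],[0,0,0,0,0,0,0.3]])

```text
time_s: 7.32
ee_pos: [0.5447, 0.2632, 0.27]
orientation: [0.7, -0.044, 0.711, 0.042]
contact_force: [-0.7, 0.5, -2.8]
gripper_width: 0.0405
```

```bash
python3 go.py .5526 .2494 .275 .1145
```

```text
t 7.32 p [0.5447 0.2632 0.27  ] yaw 0.1219 w 0.0405 F [-0.7  0.5 -2.8]
shift now-axes [ -5.  -14.6   6.1] target-axes [ -5.  -14.6   6.2] turn [ 0.0074 -0.0159  0.0025] j [ 0.7   0.38  0.46 -0.01 -1.67 -2.15]
```

Request:
drive_tool(targets=[[10,0,6,0.007,-0.016,0.003,0.3],[25,0,0,0,0,0,0.3],[25,0,0,0,0,0,0.3],[25,0,0,0,0,0,0.3],[20,0,0,0,0,0,0.3],[10,0,0,0,0,0,0.3],[0,0,0,0,0,0,0.3]])

```text
time_s: 7.9
ee_pos: [0.5494, 0.2575, 0.1484]
orientation: [0.705, -0.04, 0.707, 0.039]
contact_force: [-0.1, -0.1, -2.7]
gripper_width: 0.0409
```

```bash
python3 go.py .5526 .2494 .131 .1145;python3 -c "
from h import *
snap('wrist','w4');snap('side','s4')
a=cv2.imread('pics/w4.png');b=cv2.imread('pics/s4.png')[120:300,120:320]
cv2.imwrite('pics/m5.png',np.hstack([cv2.resize(a[:,120:540],(420,400)),cv2.resize(b,(380,342),interpolation=2)[:400].copy() if 0 else cv2.copyMakeBorder(cv2.resize(b,(380,342),interpolation=2),0,58,0,0,0)]))"
```

```text
t 7.9 p [0.5494 0.2575 0.1484] yaw 0.1118 w 0.0409 F [-0.1 -0.1 -2.7]
shift now-axes [17.4 -8.4  2.3] target-axes [17.4 -8.4  2.2] turn [-0.0027 -0.0024  0.002 ] j [ 0.7   0.39  0.17  0.   -1.35 -2.15]
```

View pics/m5.png

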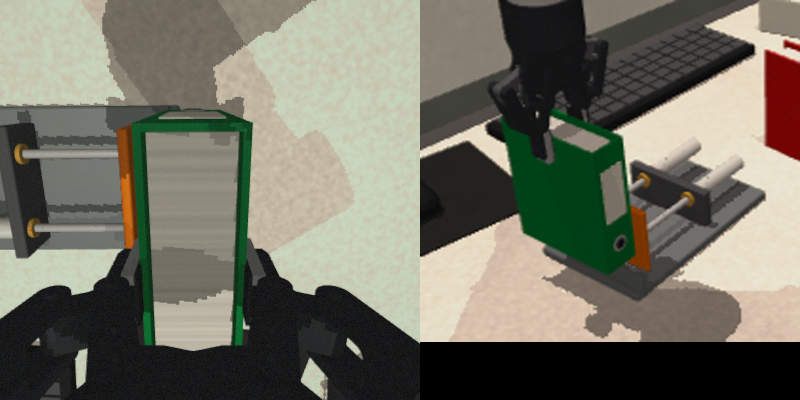

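Wrist view: the plate's top back corners are at full-image (238,127) and (244,248), with the binder to its right and parallel. Side view: the binder hangs upright in front of the plate. I'll cross-check both poses numerically.

```bash
python3 - <<'E'
from h import *
from scipy.optimize import least_squares
def W(q,P):
    P=np.array(P,float)/1000
    c,s=np.cos(q[2]),np.sin(q[2]); return np.c_[q[0]+c*P[:,0]-s*P[:,1],q[1]+s*P[:,0]+c*P[:,1],P[:,2]+q[3]]
s=load("s4");w=load("w4");c=lambda L:np.array([(120+(u-420)/1.9,120+v/1.9) for u,v in L])
P=[(-65,21,0),(65,21,0),(-65,21,150),(-65,-21,150),(-65,-21,0)];uv=c([(610,274),(525,232),(597,150),(623,133),(635,258)])
r=least_squares(lambda q:np.r_[(proj(s,W(q,P))-uv).ravel(),((proj(w,W(q,[(-65,21,150),(-65,-21,150)]))-[(372,123),(253,123)])).ravel()],[.55,.26,.11,.06]);print("binder",r.x.round(4),r.fun.round(1))
rk=[.5577,.2047,.1145,0]
print("side pred/obs",proj(s,W(rk,[(-75,40,12),(-75,-205,12)])),c([(640,292),(765,193)]))
print("wrist plate pred (238,127),(244,248):",proj(w,W(rk,[(-60,-2,95),(60,-2,95)])))
d=r.x[:2]-np.array(rk[:2]);print("binder in rack",R.from_euler('z',-.1145).as_matrix()[:2,:2]@d*1000, "TCP-binder",w["p"]-r.x[[0,1,3]])
E
```

```text
binder [0.5471 0.2577 0.1092 0.0614] [-0.6  1.1 -0.7  0.2 -2.   3.   0.4  2.1  0.7 -1.3  1.6  0.2 -2.3 -0. ]
side pred/obs [[235.55124013 275.57400116]
 [303.84329394 220.5603746 ]] [[235.78947368 273.68421053]
 [301.57894737 221.57894737]]
wrist plate pred (238,127),(244,248): [[233.04407986 126.61818551]
 [244.09096373 277.60803126]]
binder in rack [-4.49582024 53.86112411] TCP-binder [ 0.00235536 -0.00016945  0.08694979]
```

Request:
drive_tool(targets=[[8,0,2,0,0,0,0.3],[8,-2,2,-0.003,-0.002,0.002,0.3],[0,-8,0,0,0,0,0.3],[0,-10,0,0,0,0,0.3],[0,-10,0,0,0,0,0.3],[0,-10,0,0,0,0,0.3],[0,-8,0,0,0,0,0.3],[0,0,0,0,0,0,0.3]], squeeze=100)

```text
time_s: 8.67
ee_pos: [0.5635, 0.2095, 0.138]
orientation: [0.71, -0.036, 0.702, 0.045]
contact_force: [-0.2, 3.4, -4.1]
gripper_width: 0.0402
```

```bash
cat > rk.py <<'E'
from h import *
s,p,M=st();b=p-[.0024,-.0002,.087]
print("t",round(s["time_s"],2),"binder in rack mm",(R.from_euler('z',-.1145).as_matrix().dot(b-[.5577,.2047,0])*1000).round(1),"F",np.round(s["contact_force"],1),"w",round(s["gripper_width"],4))
D=R.from_euler("z",.1145).as_matrix()@np.array([[0,0,1],[0,1,0],[-1,0,0.]]);print("turn",R.from_matrix(M.T@D).as_rotvec().round(4))
E
python3 rk.py
```

```text
t 8.67 binder in rack mm [ 3.9  4.6 51. ] F [-0.2  3.4 -4.1] w 0.0402
turn [-0.0004  0.0123 -0.0115]
```

The plate is being pressed back at 3.4 N. I'll continue a bit past the lip, correcting x and the tilt.

Request:
drive_tool(targets=[[0,-5,-2,0,0.012,-0.011,0.3],[0,-5,-2,0,0,0,0.3],[0,0,0,0,0,0,0.3]])

```text
time_s: 8.92
ee_pos: [0.5622, 0.1994, 0.1393]
orientation: [0.707, -0.039, 0.705, 0.041]
contact_force: [-1.6, 3.5, -1.3]
gripper_width: 0.0403
```

```bash
python3 rk.py; python3 -c "
from h import *
snap('wrist','w5');snap('side','s5')
a=cv2.imread('pics/w5.png');b=cv2.imread('pics/s5.png')[140:300,160:320]
cv2.imwrite('pics/m6.png',np.hstack([a[:,140:540],cv2.resize(b,(400,400),interpolation=2)]))"
```

```text
t 8.92 binder in rack mm [ 1.5 -5.3 52.3] F [-1.6  3.5 -1.3] w 0.0403
turn [-0.0005  0.0038 -0.0026]
```

View pics/m6.png

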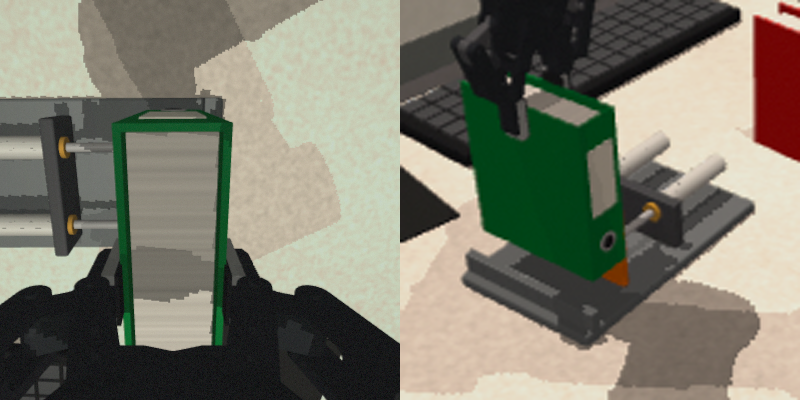

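Green has pressed the plate back and hangs over the gap. Its lower near corner is at full-image (238.8,252.8), and the lip end is at crop (583,338). Quick numeric check, then lower.

```bash
python3 - <<'E'
from h import *
s=load("s5");Rz=R.from_euler('z',.1145).as_matrix()
f=lambda P:((proj(s,np.array(P)/1000@Rz.T+[.5577,.2047,0])-[160,140])*2.5+[400,0]).round(0).tolist()
for y in(-11,-5.3,0): print(y,f([(-63.5,21+y,52.3),(66.5,21+y,52.3),(-63.5,21+y,202.3),(-63.5,-21+y,202.3)]))
print("lip",f([(-75,21,30),(75,21,30),(-75,31,30),(75,31,30),(-75,40,12)]))
E
```

```text
-11 [[599.0, 278.0], [489.0, 225.0], [584.0, 125.0], [620.0, 103.0]]
-5.3 [[594.0, 281.0], [484.0, 228.0], [579.0, 128.0], [615.0, 106.0]]
0 [[590.0, 284.0], [480.0, 231.0], [574.0, 131.0], [611.0, 108.0]]
lip [[603.0, 310.0], [477.0, 248.0], [594.0, 317.0], [468.0, 254.0], [589.0, 339.0]]
```

Request:
drive_tool(targets=[[6,-1,0,0,0.004,-0.003,0.3],[6,0,-1,0,0,0,0.3],[6,0,0,0,0,0,0.3],[0,0,0,0,0,0,0.3]])

```text
time_s: 9.35
ee_pos: [0.5618, 0.1999, 0.1205]
orientation: [0.706, -0.041, 0.706, 0.041]
contact_force: [-0.7, 3.3, -3.9]
gripper_width: 0.0405
```

```bash
python3 rk.py
```

```text
t 9.35 binder in rack mm [ 1.2 -4.8 33.5] F [-0.7  3.3 -3.9] w 0.0405
turn [0.0008 0.0011 0.0005]
```

Request:
drive_tool(targets=[[5,-1,-1,0,0,0,0.3],[5,0,0,0,0,0,0.3],[5,0,0,0,0,0,0.3],[3,0,0,0,0,0,0.3],[0,0,0,0,0,0,0.3]])

```text
time_s: 9.77
ee_pos: [0.5606, 0.1989, 0.1003]
orientation: [0.706, -0.041, 0.706, 0.041]
contact_force: [-1.8, 3.9, 0.9]
gripper_width: 0.0404
```

```bash
python3 rk.py
```

```text
t 9.77 binder in rack mm [-0.2 -5.6 13.3] F [-1.8  3.9  0.9] w 0.0404
turn [0.0014 0.0005 0.0011]
```

Request:
drive_tool(targets=[[2,0,0,0,0,0,0.3],[1,0,0,0,0,0,0.3],[0,0,0,0,0,0,0.3]])

```text
time_s: 10.02
ee_pos: [0.5605, 0.1989, 0.1004]
orientation: [0.707, -0.042, 0.705, 0.041]
contact_force: [-1.1, 3.4, -4.1]
gripper_width: 0.0399
```

```bash
python3 rk.py
```

```text
t 10.02 binder in rack mm [-0.2 -5.6 13.4] F [-1.1  3.4 -4.1] w 0.0399
turn [0.0021 0.0026 0.001 ]
```

It no longer descends, so it's resting on the base. I'll ease it towards the lip, then let go.

Request:
drive_tool(targets=[[0,2,0,0,0,0,0.3],[0,2,0,0,0,0,0.3],[0,0,0,0,0,0,0.3]], squeeze=40)

```text
time_s: 10.27
ee_pos: [0.5602, 0.2028, 0.1002]
orientation: [0.707, -0.042, 0.705, 0.041]
contact_force: [-1.8, 4.0, -0.1]
gripper_width: 0.0407
```

```bash
python3 rk.py
```

```text
t 10.27 binder in rack mm [-0.1 -1.7 13.2] F [-1.8  4.  -0.1] w 0.0407
turn [0.0018 0.0026 0.0017]
```

Request:
drive_tool(targets=[[0,0,0,0,0,0,0.55],[0,0,0,0,0,0,0.6],[0,0,0,0,0,0,0.7],[0,0,0,0,0,0,0.8],[0,0,0,0,0,0,0.9],[0,0,0,0,0,0,0.9],[0,0,0,0,0,0,0.9]])

```text
time_s: 10.85
ee_pos: [0.5614, 0.1988, 0.1008]
orientation: [0.707, -0.045, 0.705, 0.038]
contact_force: [-0.3, 0.9, -0.1]
gripper_width: 0.0766
```

```bash
python3 rk.py; python3 -c "
from h import *
snap('wrist','w6');snap('side','s6')
a=cv2.imread('pics/w6.png');b=cv2.imread('pics/s6.png')[140:300,160:320]
cv2.imwrite('pics/m7.png',np.hstack([a[:,140:540],cv2.resize(b,(400,400),interpolation=2)]))"
```

```text
t 10.85 binder in rack mm [ 0.6 -5.8 13.8] F [-0.3  0.9 -0.1] w 0.0766
turn [0.0028 0.0027 0.0091]
```

View pics/m7.png

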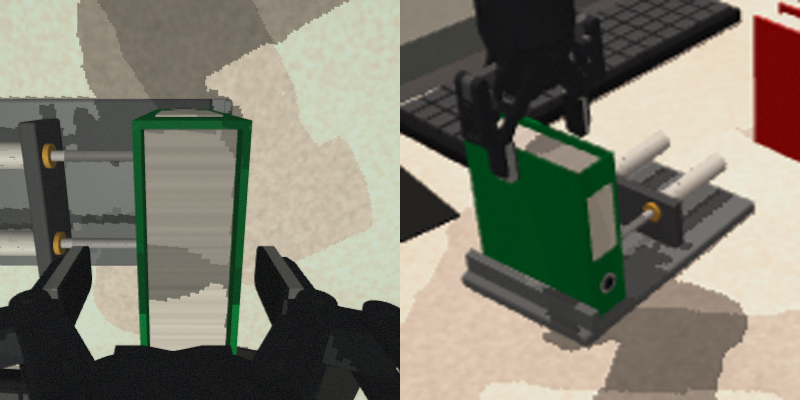

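Green stands behind the lip, in line with the rack, and the pads are clear on both sides (88 and 258, covers at 140 and 237). I'll retract straight up, then away.

Request:
drive_tool(targets=[[-8,2,0,0,0,0,0.9],[-12,2,0,0,0,0,0.9],[-15,0,0,0,0,0,0.9],[-20,0,0,0,0,0,0.9],[-25,0,0,0,0,0,0.9],[-25,0,0,0,0,0,0.9],[-25,0,0,0,0,0,0.9],[-10,0,-30,0,0,0,0.9],[0,0,-35,0,0,0,0.9],[0,0,-35,0,0,0,0.9],[0,0,-35,0,0,0,0.9],[0,0,0,0,0,0,0.9]])

```text
time_s: 11.95
ee_pos: [0.4224, 0.1878, 0.2516]
orientation: [0.707, -0.044, 0.705, 0.037]
contact_force: [-0.5, -0.1, 0.6]
gripper_width: 0.0774
```

```bash
python3 rk.py; python3 -c "
from h import *
snap('top','t7');snap('side','s7')
a=cv2.imread('pics/t7.png')[120:240,150:490];b=cv2.imread('pics/s7.png')[90:300,160:420]
cv2.imwrite('pics/m8.png',np.vstack([cv2.resize(a,(680,240),interpolation=2),cv2.copyMakeBorder(cv2.resize(b,(433,350),interpolation=2),0,0,0,247,0)]))"
```

```text
t 11.95 binder in rack mm [-138.7   -0.8  164.6] F [-0.5 -0.1  0.6] w 0.0774
turn [0.0004 0.0035 0.0097]
```

View pics/m8.png

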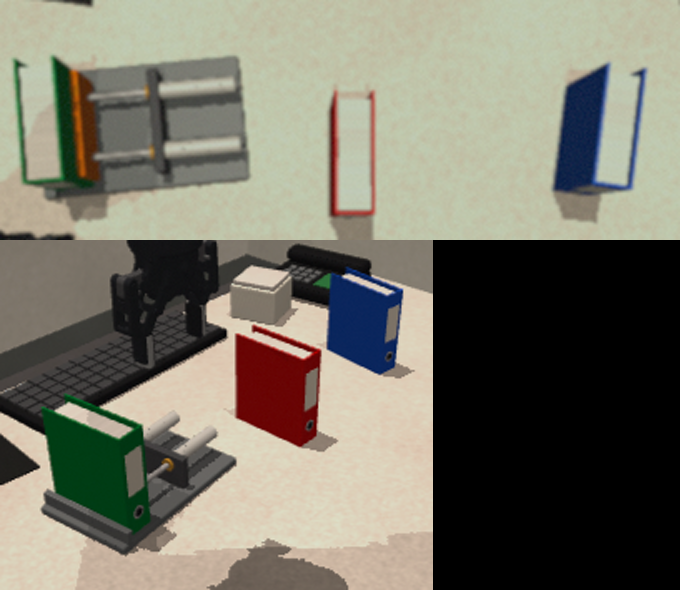

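Green stands upright between the plate and the lip, and red and blue look unmoved. One numeric check, then I'll hand in.

```bash
python3 - <<'E'
from fit import *
d=load("t7")
q,r=fit(d,[(65,21,162),(65,-21,162),(-65,-21,162),(-65,21,162)],np.array([(15,60),(53,57),(63,180),(25,184)])/2+[150,120],[.56,.2,.11]);print(q,r)
print("rack frame mm",R.from_euler('z',-.1145).as_matrix()[:2,:2]@(q[:2]-[.5577,.2047])*1000,"dyaw",q[2]-.1145)
a=cv2.imread("pics/top0.png").astype(int);b=cv2.imread("pics/t7.png").astype(int)
for n,x in(("red",310),("blue",425)): print(n,"changed px",(abs(a-b)[145:222,x:x+50 if n=="blue" else x+32].max(2)>60).sum())
arm.finish_job()
E
```

```text
[0.55403122 0.20373207 0.12182261] [[-0.7, -0.2], [0.7, -0.6], [0.8, 0.4], [-0.8, 0.4]]
rack frame mm [-3.7553429  -0.54243452] dyaw 0.007322608615647042
red changed px 0
blue changed px 0
the job is handed in; nothing more can be done
```

The green binder is in the rack, standing upright on the base and held between the orange plate and the grey lip, and the job is handed in. It used about 12 s of the 45 s. The gripper was open and well clear of everything at hand-in.

**Last checks:**
- **Green:** a fit to the last top view puts it about 4 mm off along the rack's length, 0.5 mm off across it, and within 0.4° of the rack's direction. The view is only good to about 2 mm per pixel. The gripper's own position reading had put the lengthwise error near 0.
- **Red and blue:** comparing the first and last top views showed no changed pixels around either binder.
- **Forces:** the readings I took between moves stayed under about 5 N; I did not see peaks within a move.

**What disagreed:**
- **First grasp missed:** the real fingertips sit about 30 mm behind the stated tool point, so the gripper closed on top of the binder at 25 mm. It left no visible mark, and I gripped again about 35 mm lower, which held.
- **Plate position:** one wrist view put the plate's edge about 3 mm from where my rack fit had it. I left a margin at the lip for this, and the binder seated without trouble.

I viewed 11 pictures, one over the budget.

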